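Park the bench scraper in the empty blade guard

ROBOT

A 7-joint arm with a two-finger parallel gripper is mounted at the origin on a cart in front of the work surface, level with it; the furniture and walls round the work are solid. World frame = base frame: x ahead of the robot, y to its left, z up, the work surface at z = 0. Lengths are in m, angles in rad, forces in N, time in s.
With the tool pointing down it reaches from about 0.425 to 0.925 m from the base axis. Payload 6.8 kg.
Tool frame: the origin (TCP) lies on the front face of the gripper's body, between the roots of the fingers; the fingertips stand 73 mm ahead of it and the grasp point (between the pads) lies 54 mm ahead of it (env.nose_length is the distance from the TCP to the fingertips, in m); z points along the fingers, y is the line along which they close (so a half turn about z gives the same grasp; the last joint's range is limited). The gripper opens to 85 mm and grips with 20 to 120 N. Pads are 22 mm wide; open, the fingers measure 114 mm over their backs; the gripper's body (76 mm by 85 mm) begins 54 mm behind the grasp point. The pads swing forward as they close: fully open they stand 13 mm farther back than shut.
Start: joints at [0.993, 0.477, 0.022, 1.555, -0.011, 1.109, -0.083], TCP at [0.306, -0.602, 0.304] pointing down, gripper open.
Joint ranges: [-2.96, 2.96], [-0.34, 2.1], [-1.41, 1.46], [0.24, 2.44], [-1.37, 4.51], [0.17, 1.92], [-2.96, 2.96]. Speed limits (rad/s): [2.39, 2.39, 3.14, 3.14, 3.14, 3.14, 3.14].

INTERFACE

Orientations are given as a unit quaternion [w, x, y, z].
In Python, from cell import env, kin, camera, calibration, job gives the robot as it stands. The module is installed in compiled form; this text tells all that it offers. Calls block until the motion is done:
- env.reach(position, orientation): joint-space move of the TCP to a pose.
- env.movel(position, velocity=0.15, rot=None, stop_force=None): straight line of the TCP; rot=None keeps the orientation; velocity is the mean speed in m/s. With stop_force (N) it stops when the force on the tool has changed by that much, and returns True; else False.
- env.goto_joints(angles): joint-space move.
- env.grip(opening, f_grip=None): finger opening in m; f_grip is the grip in N (None keeps the last); returns when the fingers have stopped.
- env.dwell(seconds).
- kin.inverse_kinematics(position, orientation): joint angles nearest the present ones, or None.
- env.get_state(): the state.
- camera(name): name is "scene" or "side" or "wrist"; returns (picture, depth): 420x560x3 uint8, blue, green, red; 420x560 float32, m along the optical axis (not along the pixel's ray), 0 where there is no reading.
- calibration(name): a dict with "fx", "fy", "cx", "cy" (pixels), "rvec" (rotation vector, rad) and "tvec" (3), from world to camera coordinates, as OpenCV has them. Camera axes: x right, y down, z forward; pixel columns grow to the right and rows downward; lengths in m; the calibration is good to about 2 mm. The wrist camera is an equidistant fisheye: a pixel r from the principal point sees the ray r / f radians off the axis. A picture is of the moment at which its call begins: read the wrist's pose just before it. calibration takes no time and is no camera call; for the wrist camera it gives the pose at the moment of the call.
A pose or a line that the arm cannot do raises env.PlanningError and nothing moves.
- job.job_done(): hands the job in; it is judged then, once.
The state is a dict: "time": time; "qpos": joint angles; "joint_velocities": joint speeds; "joint_torque": joint torques, N m; "tcp_pos": TCP position; "orientation": TCP orientation; "force": force on the tool from outside, world axes, zero at the start; "torque": the same for the moment, N m; "opening": finger opening in m; "gripper_force": force on a finger pad.
Only numpy, scipy, OpenCV 4.12 (cv2) and the standard library are available. Lean on these libraries where they do the work, as an engineer would, in place of code of your own. Each camera call takes 0.05 s, during which the arm holds its last target. There are 200 camera calls.

TASK

Park the loose bench scraper in the empty blade guard: slide its steel blade straight in under the low hood until the blade's edge is fully home against the back, and leave the scraper lying flat there. Do not disturb the other scraper, which is already parked in the second guard, or the scrubbing brush.

Things in the scene. Friction and masses are not known exactly. Their poses are not given: they have to be found in the camera images.
- scraper: loose bench scraper lying flat near the robot, 90x112x21 mm, 0.14 kg. Origin: centre of underside, z up. Red grip bar along y, 112 long, 21 thick and high, middle at x=+34.5 mm. Steel blade 2 mm thick, 110 wide, at the underside, from the grip to its free edge at x=-45 mm, which at the start points roughly away from the robot.
- blade_guard: empty one of 2 equal fixed steel guards, left or right. Origin: its middle, at table level (boards differ by 1 mm); z up, x into it. Mouth (robot side) x=-22 mm, back stop face x=+18. Between cheeks 144 mm; hood underside 17.5 mm up, top 22.5; no floor. Finger notch in hood: 70 mm wide, mouth to x=+4. Home: scraper origin at x=-27, edge at +18, its x axis opposite the guard's, grip outside.
- parked_scraper: a second scraper, same kind and same axes, already parked with its blade in the second, equal guard on the other side; loose, to be left alone
- brush: blue scrubbing brush standing on its white bristles at the left of the work, 30 x 110 x 42 mm, loose, to be left alone. Origin: centre of its underside, y along its length
Things that resemble listed ones, but are neither listed nor needed, are in the scene too. What is shaped like the scraper but pink or purple is not meant.

How it is judged:
By the outcome, as a careful person would: the job done as asked, in the order asked, and still so for the second after the job is handed in, with the robot touching nothing.
It also fails if it takes over 45 s, if anything falls off the work surface, if the arm or the gripper's body presses on something with over 40 N, if the wrist force passes 120 N, or if a joint passes its speed limit or range.

## Working session

There is one attempt and no reset: what is moved stays moved. The work goes in short steps, each a Python script; the robot and the scene stay as the last script left them, time stands still between calls to the robot, and variables do not carry over. Pictures are saved under pics/ and viewed, at most 10 in all, crops included, and the job is handed in when it is done.

```bash
mkdir -p pics; cat > h.py <<'E'
import numpy as np, cv2
from cell import env, kin, camera, calibration, job
def cloud(name):
    c=calibration(name); im,d=camera(name)
    R=cv2.Rodrigues(np.array(c["rvec"],float))[0]; t=np.array(c["tvec"],float).ravel()
    v,u=np.mgrid[:d.shape[0],:d.shape[1]]
    P=np.stack([(u-c["cx"])/c["fx"]*d,(v-c["cy"])/c["fy"]*d,d],-1)
    W=(P-t)@R; W[d<=0]=np.nan
    return im,d,W
E
python3 - <<'E'
from h import *
for n in("scene","side"):
    im,d,W=cloud(n); cv2.imwrite(f"pics/{n}0.png",im); np.savez(f"{n}0.npz",im=im,d=d,W=W)
    c=calibration(n); R=cv2.Rodrigues(np.array(c["rvec"],float))[0]; print(n,c["fx"],-R.T@np.array(c["tvec"]).ravel())
print(env.get_state()["time"],env.get_state()["orientation"])
E
```

```text
scene 393.1156709441102 [-0.16940679  0.84277639  0.56315788]
side 407.8443667563353 [0.3245656  0.89616879 0.77115217]
0.1 [-7.94180700e-04  9.72535777e-01  2.32751936e-01 -2.59345177e-04]
```

View pics/scene0.png

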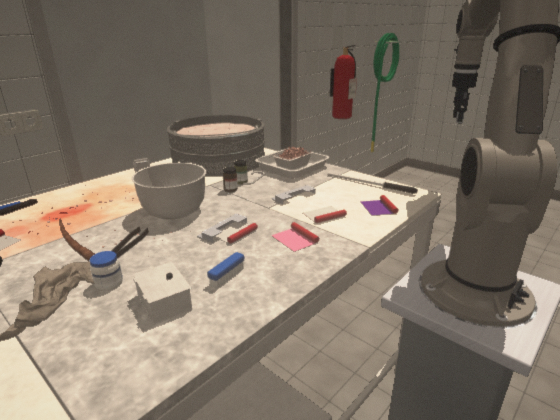

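View pics/side0.png

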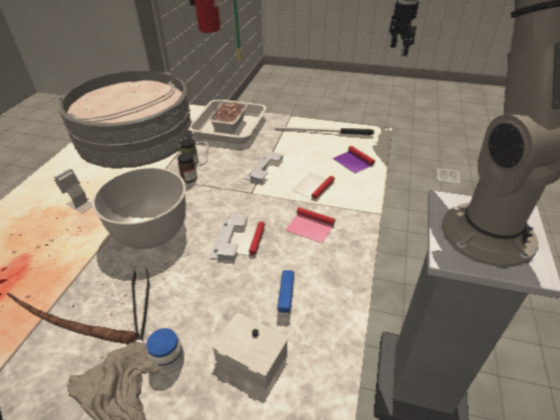

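The side picture shows the red-gripped candidates: (322,187) with a pale steel blade, lying loose; (258,237) with its blade in the near guard at (230,238), which is the parked one; (316,216) with a pink blade and (360,156) with a purple one, both decoys. The empty guard is at (265,167), and the brush is at (287,290). The loose scraper is (322,187); I'll confirm it in a crop while measuring.

```bash
python3 - <<'E'
from h import *
np.set_printoptions(precision=4,suppress=True)
S={n:np.load(n+"0.npz") for n in("scene","side")}
im=S["side"]["im"]; cv2.imwrite("pics/crop1.png",cv2.resize(im[110:280,190:390],None,fx=3.9,fy=3.5,interpolation=cv2.INTER_CUBIC))
def rect(P): 
    r=cv2.minAreaRect((P[:,:2]*1000).astype(np.float32)); return np.round(r[0],1),np.round(r[1],1),round(r[2],1)
for n in S:
    im,W=S[n]["im"],S[n]["W"]; h=cv2.cvtColor(im,cv2.COLOR_BGR2HSV)
    red=((h[...,0]<8)|(h[...,0]>172))&(h[...,1]>150)&(h[...,2]>60)
    blue=(abs(h[...,0].astype(int)-110)<12)&(h[...,1]>120)
    ok=np.isfinite(W[...,0])&(W[...,0]>.2)&(W[...,0]<1.1)&(abs(W[...,1])<.75)
    for nm,m in(("red",red),("blue",blue)):
        k,l,st,c=cv2.connectedComponentsWithStats((m&ok&(W[...,2]<.06)&(W[...,2]>.003)).astype(np.uint8))
        for i in range(1,k):
            if st[i,4]>60:
                P=W[l==i]; z=np.percentile(P[:,2],90); print(n,nm,c[i].round(),st[i,4],"ztop",z,"rect",*rect(P[P[:,2]>z-.005]))
    # guards
    for nm,(a,b) in {"scene":((295,193),(224,229)),"side":((265,167),(230,238))}[n] and [("empty",({"scene":(295,193),"side":(265,167)}[n],0)),("full",({"scene":(224,229),"side":(230,238)}[n],0))]:
        win=np.zeros(im.shape[:2],bool); win[a[1]-30:a[1]+30,a[0]-30:a[0]+30]=1
        for lo,hi in((.012,.035),):
            m=win&ok&(W[...,2]>lo)&(W[...,2]<hi)&(h[...,1]<70)
            k,l,st,c=cv2.connectedComponentsWithStats(m.astype(np.uint8)); 
            i=1+st[1:,4].argmax(); P=W[l==i]; print(n,"guard",nm,c[i].round(),st[i,4],np.percentile(P[:,2],[5,50,95]),rect(P))
    # table heights
    for p in {"scene":[(330,235),(345,200),(270,225)],"side":[(300,190),(270,200),(340,180)]}[n]: print(n,"pt",p,W[p[1],p[0]])
E
```

```text
scene guard empty [293. 170.] 262 [0.0133 0.022  0.0322] (array([ 797.5, -323.3]), array([255.7, 127.1]), 52.3)
scene guard full [222. 226.] 314 [0.0162 0.0216 0.0233] (array([651.5, 191.7]), array([ 49.9, 151.3]), 5.9)
scene pt (330, 235) [ 0.4007  0.0055 -0.0001]
scene pt (345, 200) [ 0.5067 -0.2305  0.0006]
scene pt (270, 225) [ 0.5753  0.0758 -0.0003]
side red [361. 155.] 120 ztop 0.022483281903079636 rect [ 371.  -273.7] [11.3 99.9] 50.4
side red [323. 187.] 111 ztop 0.023667831363567763 rect [458.3 -72.6] [107.6  12.7] 70.2
side red [315. 216.] 195 ztop 0.022145793484204174 rect [457.9  62.4] [ 14.  104.4] 77.0
side red [257. 238.] 167 ztop 0.023011054719915672 rect [587.4 181.7] [ 14.6 104.8] 3.7
side blue [286. 291.] 423 ztop 0.04420234084694368 rect [467.3 345.2] [ 24.2 104.4] 8.6
side guard empty [265. 166.] 319 [0.0171 0.0227 0.0254] (array([ 654.1, -136.6]), array([157.7,  46.4]), 79.9)
side guard full [231. 237.] 559 [0.0176 0.0225 0.0251] (array([650.9, 191.6]), array([ 46.8, 152.4]), 6.4)
side pt (300, 190) [ 0.5267 -0.0557  0.0042]
side pt (270, 200) [0.6029 0.0084 0.0008]
side pt (340, 180) [ 0.4176 -0.1369  0.0032]
```

View pics/crop1.png

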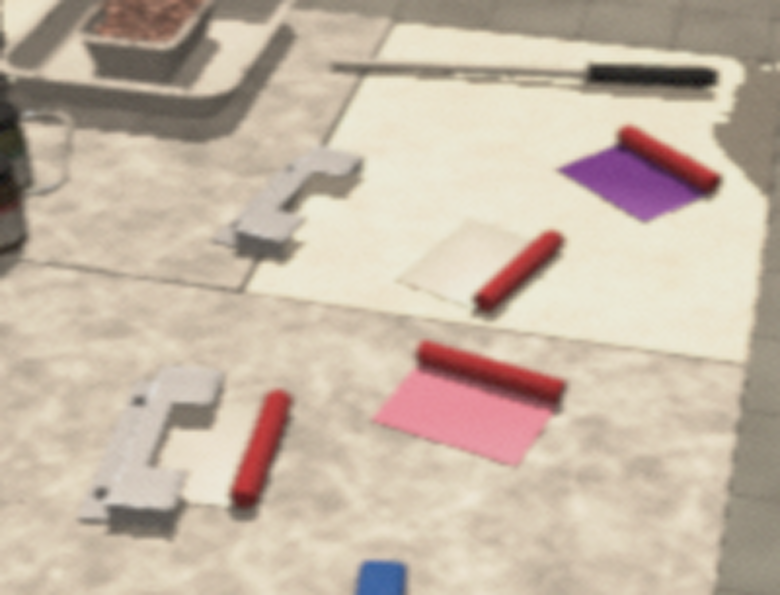

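The crop confirms it: the loose scraper has a pale steel blade and red grip at crop (520,270), with pink and purple decoys beside it. The empty guard at crop (295,205) sits across a board seam. I'll go above both and measure with the wrist camera.

```bash
cat >> h.py <<'E'
def Q(a_deg):  # tool down, tool y axis at heading a_deg
    b=np.radians(a_deg+90)/2; return [0,float(np.cos(b)),float(np.sin(b)),0]
def wcloud():
    c=calibration("wrist"); im,d=camera("wrist")
    R=cv2.Rodrigues(np.array(c["rvec"],float))[0]; t=np.array(c["tvec"],float).ravel()
    v,u=np.mgrid[:d.shape[0],:d.shape[1]]
    x=(u-c["cx"])/c["fx"]; y=(v-c["cy"])/c["fy"]; r=np.hypot(x,y)
    s=np.where(r>1e-9,np.tan(np.minimum(r,1.5))/np.maximum(r,1e-9),1)
    P=np.stack([x*s*d,y*s*d,d],-1); W=(P-t)@R; W[(d<=0)|(r>1.45)]=np.nan
    return im,d,W
E
python3 - <<'E'
from h import *
print("nose",env.nose_length)
for a in(-15,165): print(a,kin.inverse_kinematics([.56,-.11,.33],Q(a)))
qs={a:kin.inverse_kinematics([.56,-.11,.33],Q(a)) for a in(-15,165)}
a=min((a for a in qs if qs[a] is not None),key=lambda a:abs(qs[a][6]))
env.reach([.56,-.11,.33],Q(a)); s=env.get_state(); print(a,s["time"],s["tcp_pos"],s["qpos"])
im,d,W=wcloud(); cv2.imwrite("pics/w1.png",im); np.savez("w1.npz",im=im,d=d,W=W)
c=calibration("wrist"); R=cv2.Rodrigues(np.array(c["rvec"]))[0]; print(c["fx"],-R.T@np.array(c["tvec"]).ravel(),R[2])
E
```

```text
nose 0.0726
-15 [ 0.39948822  0.30976392 -0.38965274  1.75887341  0.13041198  1.0983313
 -0.29474175]
165 [ 0.94376983  0.53551001 -1.17922439  1.72619498  0.52223952  1.23925126
  2.51517748]
-15 2.1 [ 0.55981468 -0.11178572  0.32977521] [ 0.40086641  0.3101661  -0.38788538  1.75868435  0.1306517   1.09836324
 -0.29466697]
325.19226210127806 [ 0.58045806 -0.0361785   0.40057491] [-0.07700267 -0.28876155 -0.95429941]
```

View pics/w1.png

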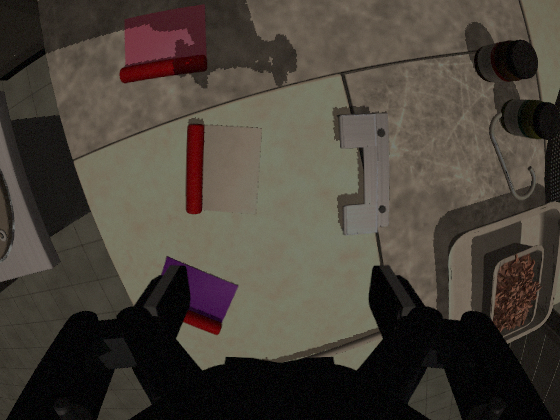

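The wrist picture shows the loose scraper (grip at (195,168), blade edge at column 260) and the empty guard (mouth at column 340, seam running under it). Next I measure both with plane rays.

```bash
cat >> h.py <<'E'
def wray(px,z,c):
    R=cv2.Rodrigues(np.array(c["rvec"],float))[0]; t=np.array(c["tvec"],float).ravel()
    p=np.atleast_2d(px).astype(float); x=(p[:,0]-c["cx"])/c["fx"]; y=(p[:,1]-c["cy"])/c["fy"]; r=np.hypot(x,y)+1e-12
    D=np.stack([x/r*np.sin(r),y/r*np.sin(r),np.cos(r)],-1)@R; C=-R.T@t
    return C+D*((z-C[2])/D[:,2])[:,None]
def rect(P):
    r=cv2.minAreaRect((P[:,:2]*1000).astype(np.float32)); a=r[2]
    b=cv2.boxPoints(r); e=max((b[1]-b[0],b[2]-b[1]),key=np.linalg.norm)
    return np.array(r[0]),np.array(sorted(r[1])),np.degrees(np.arctan2(e[1],e[0]))%180
def comp(m,p):
    k,l,st,c=cv2.connectedComponentsWithStats(m.astype(np.uint8)); v,u=np.nonzero(m); i=np.hypot(u-p[0],v-p[1]).argmin(); return l==l[v[i],u[i]]
E
python3 - <<'E'
from h import *
np.set_printoptions(precision=4,suppress=True)
s=env.get_state(); print(s["tcp_pos"],s["force"])
z=np.load("w1.npz"); im,W=z["im"],z["W"]; c=calibration("wrist"); h=cv2.cvtColor(im,cv2.COLOR_BGR2HSV)
red=((h[...,0]<8)|(h[...,0]>172))&(h[...,1]>150)&(h[...,2]>50)
m=comp(red,(195,168)); v,u=np.nonzero(m); print("red px",m.sum(),np.percentile(W[m][:,2],[5,50,95]))
print("grip ray z=.012",rect(wray(np.c_[u,v],.012,c))); P=W[m]; print("grip depth",rect(P[P[:,2]>.012]))
# guard top by height
win=np.zeros(m.shape,bool); win[95:250,325:400]=1
g=win&(W[...,2]>.016)&(W[...,2]<.032)&(h[...,2]>60); g=comp(g,(375,175)); print("guard z",np.percentile(W[g][:,2],[5,25,50,75,95]))
v,u=np.nonzero(g); r=rect(wray(np.c_[u,v],.0225,c)); print("guard",r, rect(W[g]))
a=np.radians(r[2]-90); X=np.array([np.cos(a),np.sin(a)]); Y=np.array([-X[1],X[0]])
q=(wray(np.c_[u,v],.0225,c)[:,:2]*1000-r[0]); x,y=q@X,q@Y
for yy in range(-80,80,8):
    k=abs(y-yy)<3
    if k.any(): print(yy,x[k].min().round(1),x[k].max().round(1))
for nm,b in(("cream",(145,200,270,320)),("stone",(120,230,395,440)),("blade",(140,195,212,250))): 
    P=W[b[0]:b[1],b[2]:b[3]].reshape(-1,3); print(nm,np.nanmedian(P,0))
cv2.imwrite("pics/w1c.png",cv2.resize(im[95:250,170:400],None,fx=3.4,fy=3.4,interpolation=cv2.INTER_CUBIC))
# blade edge: gray gradient along row profiles
gr=cv2.GaussianBlur(cv2.cvtColor(im,cv2.COLOR_BGR2GRAY),(3,3),0).astype(int)
for r_ in(135,150,170,190,205): print(r_,250+np.abs(np.diff(gr[r_,250:272])).argmax(), wray((250.5+np.abs(np.diff(gr[r_,250:272])).argmax(),r_),.002,c)[0])
E
```

```text
[ 0.5598 -0.1117  0.3298] [ 0.3985 -0.3201 -0.6693]
red px 1384 [nan nan nan]
grip ray z=.012 (array([460.9321, -76.8711]), array([ 20.972, 112.821]), np.float32(70.40363))
grip depth (array([462.3437, -75.858 ]), array([ 19.869 , 110.2006]), np.float32(70.643265))
guard z [0.0217 0.0225 0.023  0.0236 0.0244]
guard (array([ 655.0101, -135.1992]), array([ 45.6871, 150.5932]), np.float32(79.34709)) (array([ 655.2511, -135.3194]), array([ 45.8757, 150.4642]), np.float32(79.41309))
-72 -22.1 21.6
-64 -22.0 22.8
-56 -21.9 22.6
-48 -21.8 22.5
-40 -21.7 22.4
-32 -3.7 22.3
-24 5.3 22.2
-16 5.4 22.2
-8 5.4 22.2
0 4.3 22.3
8 5.7 22.3
16 5.9 22.5
24 6.1 22.5
32 -13.2 21.5
40 -22.6 21.7
48 -22.5 22.0
56 -22.0 21.0
64 -21.6 21.3
72 -22.3 22.8
cream [ 0.5797 -0.1147  0.0018]
stone [ 0.7386 -0.1581  0.001 ]
blade [ 0.5046 -0.087   0.0035]
135 261 [ 0.5526 -0.0592  0.002 ]
150 260 [ 0.5464 -0.0768  0.002 ]
170 259 [ 0.5384 -0.1006  0.002 ]
190 257 [ 0.5288 -0.1246  0.002 ]
205 255 [ 0.5208 -0.143   0.002 ]
```

View pics/w1c.png

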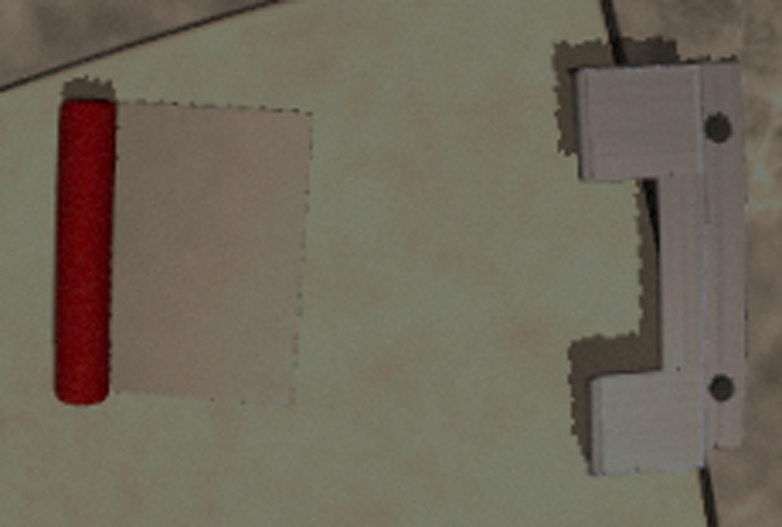

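```bash
cat >> h.py <<'E'
def st(tag=""):
    s=env.get_state(); print(tag,"t%.2f"%s["time"],"tcp",np.round(s["tcp_pos"],4),"F",np.round(s["force"],1),"open %.4f gf %.1f"%(s["opening"],s["gripper_force"])); return s
def trim(p,tag="",**k):   # line to p, then correct for steady offset
    p=np.array(p,float); env.movel(list(p),**k); e=p-np.array(env.get_state()["tcp_pos"])
    env.movel(list(p+e),velocity=0.02); return st(tag)
E
python3 - <<'E'
from h import *
q=Q(-19.7); env.grip(.055,40); env.reach([.4613,-.0765,.15],q); st("above")
trim([.4613,-.0765,.095],"low")
s=env.get_state(); hit=env.movel([.4613+.4613-s["tcp_pos"][0],-.0765-.0765-s["tcp_pos"][1],.0765],velocity=.03,stop_force=5); print(hit); st("down")
env.grip(.0,40); st("gripped")
s=env.get_state(); p=np.array(s["tcp_pos"]); env.movel(list(p+[0,0,.02]),velocity=.04); st("lift")
im,d,W=cloud("side"); cv2.imwrite("pics/s2.png",cv2.resize(im[80:280,180:400],None,fx=3,fy=3,interpolation=cv2.INTER_CUBIC))
E
```

```text
above t3.40 tcp [ 0.4631 -0.0766  0.1511] F [ 0.  -0.6  0.9] open 0.0551 gf 0.0
low t4.17 tcp [ 0.4607 -0.0766  0.0952] F [-0.5 -0.4 -0.3] open 0.0552 gf 0.0
False
down t4.92 tcp [ 0.4618 -0.0764  0.0764] F [0.5 0.  0.6] open 0.0551 gf 0.0
gripped t5.33 tcp [ 0.4619 -0.0764  0.0768] F [-1.7  0.1  4.6] open 0.0192 gf 39.2
lift t5.98 tcp [ 0.4618 -0.0765  0.0969] F [-0.3  0.2 -1.7] open 0.0194 gf 39.2
```

View pics/s2.png

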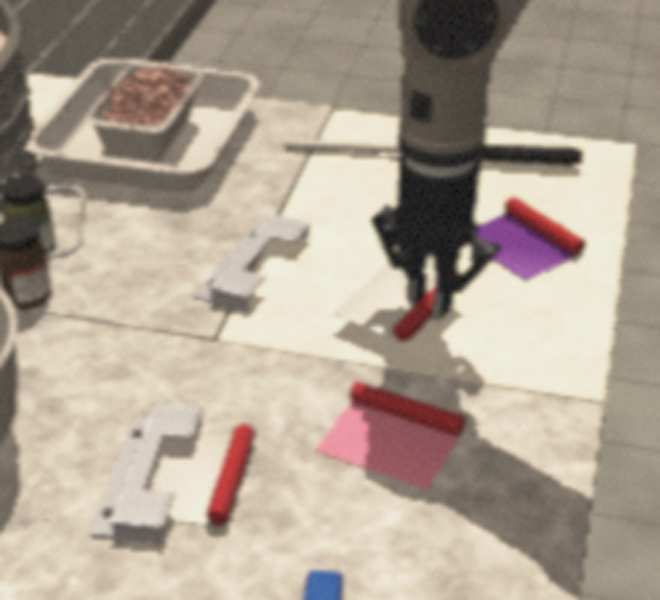

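The scraper is gripped and lifted (red bar at (415,315) under the fingers, pale blade at (370,295)). Now to the pre-insertion pose, where I'll check blade tilt and heading.

```bash
cat >> h.py <<'E'
A=-10.65; X=np.array([np.cos(np.radians(A)),np.sin(np.radians(A))]); Y=np.array([-X[1],X[0]]); G=np.array([.655,-.1352])
def gp(x,y,z): return [*(G+X*x+Y*y),z]
def local(W): return np.c_[(W[:,:2]-G)@X,(W[:,:2]-G)@Y,W[:,2]]
E
python3 - <<'E'
from h import *
np.set_printoptions(precision=4,suppress=True)
env.movel(gp(-.1265,0,.097),velocity=.1,rot=Q(A)); trim(gp(-.1265,0,.0885),"pre",velocity=.05)
im,d,W=wcloud(); c=calibration("wrist"); cv2.imwrite("pics/w2.png",im); np.savez("w2.npz",im=im,d=d,W=W)
h=cv2.cvtColor(im,cv2.COLOR_BGR2HSV); red=((h[...,0]<8)|(h[...,0]>172))&(h[...,1]>150)&(h[...,2]>40)
L=local(W.reshape(-1,3)); r=red.ravel()&(abs(L[:,0]+.1265)<.03)&(abs(L[:,1])<.08)&(L[:,2]<.06)
print("grip z",np.percentile(L[r][:,2],[5,50,95])); print(rect(L[r]))
for n in("side","scene"):
    im2,d2,W2=cloud(n); l=local(W2.reshape(-1,3)); np.savez(n+"2.npz",im=im2,d=d2,W=W2)
    for x in np.arange(-.105,-.02,.01):
        k=(abs(l[:,0]-x)<.004)&(abs(l[:,1]-0)<.045)&(l[:,2]<.03)
        for w,kk in(("L",k&(l[:,1]>.0)),("R",k&(l[:,1]<=0))):
            if kk.sum()>4: print(n,w,round(x,3),kk.sum(),np.percentile(l[kk][:,2],[10,50,90]))
E
```

```text
pre t7.53 tcp [ 0.5315 -0.1121  0.0892] F [ 0.7  1.2 -2. ] open 0.0192 gf 39.2
grip z [0.0289 0.0339 0.0357]
(array([-125.6342,    5.0335]), array([ 23.2607, 104.0782]), np.float32(90.16769))
side L -0.105 28 [0.0025 0.0164 0.0201]
side L -0.095 24 [0.0059 0.0151 0.0173]
side R -0.095 7 [0.014  0.0155 0.0163]
side L -0.085 29 [0.0028 0.016  0.0181]
side R -0.085 17 [0.0144 0.0152 0.0175]
side L -0.075 25 [0.0037 0.0161 0.018 ]
side R -0.075 19 [0.014  0.0161 0.0175]
side L -0.065 23 [0.0143 0.0164 0.0174]
side R -0.065 19 [0.0143 0.0172 0.0186]
side L -0.055 25 [0.0039 0.0153 0.017 ]
side R -0.055 20 [0.0148 0.0161 0.0175]
side L -0.045 11 [0.0017 0.0149 0.0165]
side R -0.045 6 [0.0128 0.0142 0.0173]
side L -0.035 15 [-0.0002  0.0011  0.0036]
side R -0.035 15 [0.0002 0.0015 0.0033]
side L -0.025 23 [-0.0005  0.0015  0.0036]
side R -0.025 18 [0.001  0.0018 0.0109]
scene L -0.105 15 [-0.9009 -0.0005  0.0206]
scene R -0.105 14 [-0.9031 -0.9004 -0.8969]
scene L -0.095 13 [-0.9019  0.0004  0.0151]
scene R -0.095 15 [-0.9016 -0.9    -0.8974]
scene L -0.085 23 [-0.8985  0.0142  0.0167]
scene R -0.085 20 [-0.9028 -0.897   0.0143]
scene L -0.075 20 [-0.9002  0.0138  0.0159]
scene R -0.075 20 [-0.9035 -0.8987  0.0147]
scene L -0.065 21 [-0.8991  0.0139  0.0161]
scene R -0.065 26 [-0.9032 -0.8981  0.0147]
scene L -0.055 19 [-0.9012  0.0128  0.0157]
scene R -0.055 24 [-0.8998 -0.894   0.0147]
scene L -0.045 14 [-0.9015 -0.0002  0.0149]
scene R -0.045 20 [-0.9044 -0.8985  0.0137]
scene L -0.035 13 [-0.9031 -0.8976  0.001 ]
scene R -0.035 15 [-0.9046 -0.8998 -0.8956]
scene L -0.025 18 [-0.9    -0.892   0.0203]
scene R -0.025 19 [-0.9026 -0.899   0.0207]
```

View pics/w2.png

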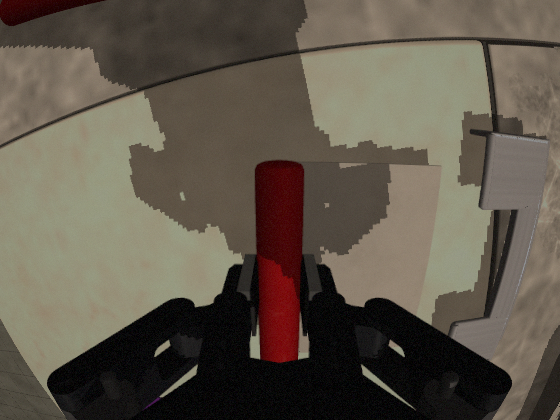

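The blade is level and parallel to the mouth, with the edge about 25 mm short of it. I'll lower to about 4 mm clearance, slide in to contact, set down and release.

```bash
python3 - <<'E'
from h import *
def loc(t): s=st(t); print("   guard frame",local(np.array(s["tcp_pos"])[None])[0].round(4))
trim(gp(-.1265,-.0005,.0810),"low",velocity=.04); loc("")
hit=env.movel(gp(-.075,-.0005,.0810),velocity=.06,stop_force=8); print(hit); loc("in")
if not hit:
    hit=env.movel(gp(-.0575,-.0005,.0810),velocity=.02,stop_force=7); print(hit); loc("home")
    p=np.array(env.get_state()["tcp_pos"]); h2=env.movel(list(p+[0,0,-.005]),velocity=.015,stop_force=5); print("set",h2); loc("set")
im,d,W=cloud("side"); cv2.imwrite("pics/s3.png",cv2.resize(im[100:270,180:380],None,fx=3.5,fy=3.5,interpolation=cv2.INTER_CUBIC))
E
```

```text
low t8.28 tcp [ 0.5311 -0.1123  0.0816] F [-0.5 -0.5 -1.7] open 0.0193 gf 39.2
 t8.28 tcp [ 0.5311 -0.1123  0.0816] F [-0.5 -0.5 -1.7] open 0.0193 gf 39.2
   guard frame [-0.1259 -0.0004  0.0816]
False
in t9.28 tcp [ 0.5807 -0.1218  0.0808] F [-0.3 -0.1 -1.5] open 0.0196 gf 39.2
   guard frame [-0.0755 -0.0005  0.0808]
True
home t10.01 tcp [ 0.5942 -0.1248  0.0798] F [ 0.8  0.2 -3.1] open 0.0192 gf 39.3
   guard frame [-0.0617 -0.001   0.0798]
set True
set t10.28 tcp [ 0.5941 -0.1248  0.0769] F [-0.9 -1.3  5. ] open 0.0192 gf 40.1
   guard frame [-0.0617 -0.0011  0.0769]
```

View pics/s3.png

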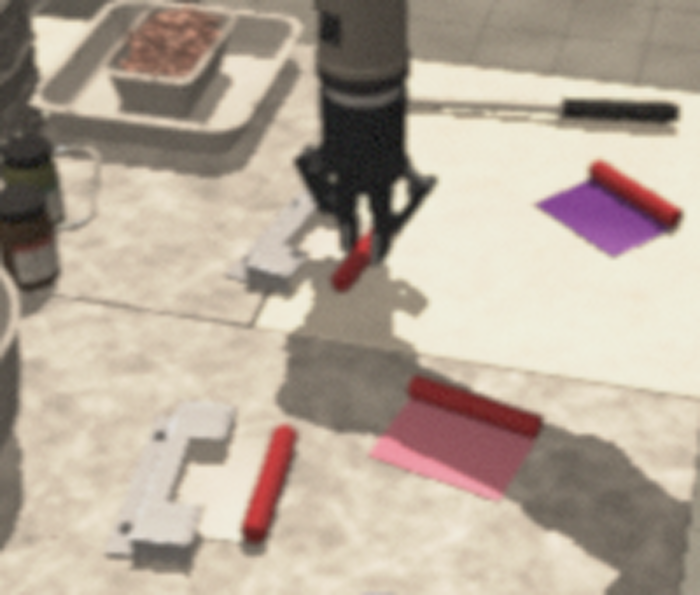

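Contact came at guard x = -61.7 mm against the expected -61.5, so the blade is home; the picture shows the bar at (352,265) with the blade under the hood. I'll release, rise, then give a light confirming push on the grip's back with closed fingers.

```bash
python3 - <<'E'
from h import *
np.set_printoptions(precision=4,suppress=True)
def loc(t): s=st(t); print("   guard frame",local(np.array(s["tcp_pos"])[None])[0].round(4)); return s
p=np.array(env.get_state()["tcp_pos"])
env.grip(.033,20); loc("released")
env.movel(list(p+[0,0,.05]),velocity=.1)
env.grip(0.,20); env.movel(gp(-.108,0,.13),velocity=.15); trim(gp(-.108,0,.0825),"behind",velocity=.08); loc("")
hit=env.movel(gp(-.080,0,.0825),velocity=.02,stop_force=6); print(hit); s=loc("push")
env.movel(gp(-.108,0,.0825),velocity=.08); env.movel(gp(-.108,0,.14),velocity=.15)
env.movel(gp(-.14,-.03,.30),velocity=.25); loc("away")
im,d,W=wcloud(); c=calibration("wrist"); cv2.imwrite("pics/w4.png",im)
h=cv2.cvtColor(im,cv2.COLOR_BGR2HSV); red=((h[...,0]<8)|(h[...,0]>172))&(h[...,1]>150)&(h[...,2]>40)
v,u=np.mgrid[:420,:560]; px=np.c_[u.ravel(),v.ravel()]; L=local(wray(px,.012,c)).reshape(420,560,3)
m=red&(abs(L[...,0]+.0615)<.03)&(abs(L[...,1])<.08); print("grip",m.sum(),rect(L[m]),np.nanpercentile(W[m][:,2],[5,50,95]))
g=(abs(L[...,0])<.035)&(abs(L[...,1])<.085)&(W[...,2]>.017)&(W[...,2]<.032)&~red; g=comp(g,tuple(np.argwhere(g).mean(0)[::-1]))
print("guard",rect(local(wray(px,.0225,c)).reshape(420,560,3)[g]))
im,d,W=cloud("side"); cv2.imwrite("pics/s4.png",im)
E
```

```text
released t10.62 tcp [ 0.5932 -0.1248  0.0759] F [0.1 0.5 0.3] open 0.0330 gf 0.0
   guard frame [-0.0626 -0.0012  0.0759]
behind t13.14 tcp [ 0.549  -0.1155  0.083 ] F [0.9 0.3 0.4] open -0.0001 gf 0.0
 t13.14 tcp [ 0.549  -0.1155  0.083 ] F [0.9 0.3 0.4] open -0.0001 gf 0.0
   guard frame [-0.1079 -0.0002  0.083 ]
True
push t14.42 tcp [ 0.5742 -0.1201  0.0819] F [ 0.2 -0.5 -0.1] open 0.0002 gf 0.0
   guard frame [-0.0822 -0.      0.0819]
away t16.23 tcp [ 0.5113 -0.1386  0.2985] F [-0.5 -0.1 -0.6] open 0.0000 gf 0.0
   guard frame [-0.1406 -0.0299  0.2985]
grip 1699 (array([-61.0054,  -1.1006]), array([ 20.5905, 113.0942]), np.float32(89.89588)) [0.0169 0.0218 0.0238]
guard (array([-0.9643,  0.0303]), array([ 46.8114, 149.8428]), np.float32(90.40158))
```

View pics/w4.png

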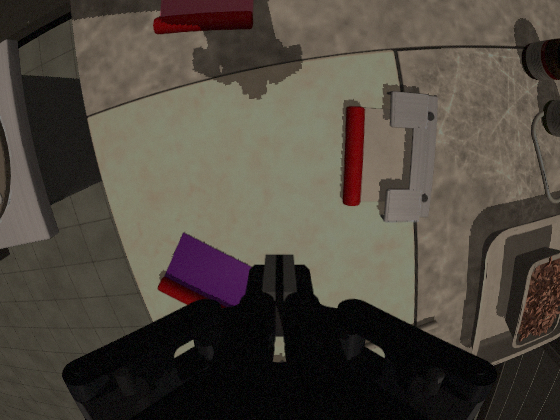

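The picture shows the grip at (354,155), parallel to the guard at (410,155). It measures x = -61.0 mm (home is -61.5), 0.1–0.5° off parallel, and lies flat. The arm is clear, so I'm handing in.

```bash
python3 -c "
from h import *
print(job.job_done()); st()"
```

```text
the job is handed in; nothing more can be done
None
the job is handed in; nothing more can be done
```

The scraper lies flat in the empty guard with its blade edge home against the back (the grip measures within about 0.5 mm of its home position). The arm stayed clear of the parked scraper and the brush, and the job was handed in at about 16 s, with no verdict shown.

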